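Pin the hinge of a two-part mould jacket

ROBOT

A 7-joint arm with a two-finger parallel gripper is mounted at the origin on the work surface. World frame = base frame: x ahead of the robot, y to its left, z up, the work surface at z = 0. Lengths are in mm, angles in rad, forces in N, time in s.
With the tool pointing down it reaches from about 400 to 875 mm from the base axis. Payload 6.5 kg.
Tool frame: the origin (TCP) lies on the centre line of the jaws, within the pads' length; the fingertips stand ahead of it and the grasp point (between the pads) lies 6 mm ahead of it (robot.tip_extent is the z of the fingertips in the tool frame, in mm); z points along the fingers, y is the line along which they close (so a half turn about z gives the same grasp; the last joint's range is limited). The gripper opens to 85 mm and grips with 20 to 120 N. Pads are 22 mm wide; open, the fingers measure 114 mm over their backs; the gripper's body (76 mm by 85 mm) begins 54 mm behind the grasp point. The pads swing forward as they close: fully open they stand 13 mm farther back than shut.
Start: joints at [1.122, 0.536, -0.004, 1.538, 0.003, 1.067, -0.071], TCP at [242.783, -602.948, 256.29] pointing down, gripper open.
Joint ranges: [-2.7, 2.7], [-0.37, 2.16], [-1.27, 1.26], [0.24, 2.4], [-1.31, 4.45], [0.19, 1.91], [-2.76, 2.76]. Speed limits (rad/s): [2.39, 2.39, 3.14, 3.14, 3.14, 3.14, 3.14].

INTERFACE

Orientations are given as a unit quaternion [w, x, y, z].
In Python, from cell import robot, fingers, grab_frame, camera_model gives the robot as it stands. Calls block until the motion is done:
- robot.goto(position, orientation): joint-space move of the TCP to a pose.
- robot.movel(position, ori=None, speed=150): straight line of the TCP; ori=None keeps the orientation; speed is the mean speed in mm/s.
- robot.move_j(angles): joint-space move.
- fingers.move_gripper(opening): opening from 0.0 (shut) to 1.0 (fully open); the grip force is fixed at half the most; returns when the fingers have stopped.
- robot.wait(seconds).
- robot.solve_ik(position, orientation): joint angles nearest the present ones, or None.
- robot.state(): the state.
- grab_frame(name): name is "scene" or "side" or "wrist"; returns the picture (480x640x3 uint8, blue, green, red); there is no depth.
- camera_model(name): a dict with "fov_y" (degrees; the focal length in pixels is half the picture's height over the tangent of half this angle, whatever the lens; pixels are square), "cx", "cy" (the principal point, pixels), "pose" (4x4, takes a point from camera to world coordinates). Camera axes: x right, y down, z forward; pixel columns grow to the right and rows downward; lengths in mm; the calibration is good to about 2 mm. A picture is of the moment at which its call begins: read the wrist's pose just before it. camera_model takes no time and is no camera call; for the wrist camera it gives the pose at the moment of the call.
A pose or a line that the arm cannot do raises robot.MotionError and nothing moves.
- robot.job_done(): hands the job in; it is judged then, once.
The state is a dict: "t": time; "joint_pos": joint angles; "joint_vel": joint speeds; "effort": joint torques, N m; "position": TCP position; "tool_rot": TCP orientation; "contact_force": force on the tool from outside, world axes, zero at the start; "ft_torque": the same for the moment, N m; "finger_gap": opening from 0.0 (shut) to 1.0 (fully open); "gripper_force": force on a finger pad.
Only numpy, scipy, OpenCV 4.12 (cv2) and the standard library are available. Lean on these libraries where they do the work, as an engineer would, in place of code of your own. Each camera call takes 0.05 s, during which the arm holds its last target. There are 200 camera calls.

TASK

Join the two halves of the small mould jacket: bring the loose half up to the fixed half on the board so that the seam is closed, then take the red-headed hinge pin from the wooden block and push it down through both hinge knuckles until its head sits fully home on the upper knuckle. The upper knuckle floats on slotted screws and has slid out of line, so find its bore by feel and draw it back over the lower one with the pin. Go gently, never force the hinge or the halves, keep the loose half upright and leave the rest of the bench as it is.

Things in the scene. Friction and masses are not known exactly. Their poses are not given: they have to be found in the camera images.
- fixed_half: Cream half-hexagon jacket half, pink inside, fixed on a 12 mm plywood board. Origin: at bench height under the middle of the seam; x along the seam towards the hinge, +y into this half (56 mm deep), z up. Shell 150 mm long, from z = 12 to 102. Flat seam faces at y = 0 with upright half-round register beads (radius 6 mm) at x = -62 and +62. Board: x -130 to 140, y -250 to 90.
- fixed_bore (a point): Top centre of the LOWER brass knuckle, fixed to the fixed half at its x = 92, y = 0, 62 mm above the bench. Upright barrel, outer diameter 24, bore 10 mm, 26 mm long, open below. A spring ball in its side 18 mm below the top grips the pin: pushing the pin past it takes about 5 to 10 N.
- loose_half: Mirror-image half, loose, 0.5 to 1 kg, standing on the board; 90 mm high. Origin: underside, middle of its seam edge; x along the seam towards the hinge, shell towards its -y, z up. Seam closed: origin at (0, 0, 12 mm) of the fixed half, axes parallel. Grooves 14 mm wide in its seam faces take the register beads, about 1 mm spare each side, so it cannot shift along the seam.
- grab_bar (a point): Middle of the wooden grab bar over the loose half: 18 mm square, 78 mm free between its posts, along the half's x, at its y = -32, bar centre 120 mm above the half's underside, 21 mm free space below it. Pinch from above, fingers closing along the half's y.
- upper_bore (a point): In-line place of the UPPER knuckle's bore, at its top: x = 92, y = 0, 84 mm above the loose half's underside. The barrel itself (outer diameter 24, bore 10, 30 mm long; 4 mm above the lower one when closed) is on a leaf floating on slotted screws: its bore starts anywhere from 3 to 14 mm farther out along the half's +x, unmeasured. It slides along x under 4 to 5 N of side force.
- hinge_pin: Steel pin with a round red head, standing in one hole of the wooden block, head resting on the block. Shank diameter 8, 70 mm long, tip chamfered to 7.2 mm over its last 2 mm; head diameter 20, 32 mm high; 60 g. Origin at the tip, z towards the head. Take the head from above; at the hinge close the fingers across the seam (fixed half's y), as the grab bar stands near.
- hinge_pin_tip (a point): Centre of the pin's tip (the pin's origin).
- hinge_pin_shoulder (a point): Centre of the underside of the pin's head, 70 mm above the tip. Home: on the top of the upper knuckle, 96 mm above the bench, with the tip through both knuckles.
- pin_block: Wooden block 150 x 64 x 80 mm high, fixed, with two through holes of 10 mm diameter at x = -45 and +45 mm of it, the two pins standing in them in either order. Origin: underside centre; x along its length.
- clamp_pin: The other pin in the block, with a smaller black head (diameter 16, 24 mm high), not needed: leave it.
- wax_figure: Pink wax figure on a wooden block 100 x 140 x 65 mm, 225 mm high in all; loose bystander. Origin: underside centre.
- tub: White plastic tub, diameter 90, 95 mm high; loose bystander.
- release_jar: Amber glass jar, diameter 60, 85 mm high; loose bystander.
- brush: Brush lying on the bench; loose bystander.
- spatula: Spatula lying on the bench; loose bystander.
- clay_block: Dark grey block of modelling clay 75 x 55 x 35 mm; loose bystander.
Mind the look-alikes: they are no part of the job. What is shaped like the hinge_pin but purple is not meant.

How it is judged:
By the outcome, as a careful person would: the job done as asked, in the order asked, and still so for the second after the job is handed in, with the robot touching nothing.
It also fails if it takes over 64 s, if anything falls off the work surface, if the arm or the gripper's body presses on something with over 40 N, if the wrist force passes 120 N, or if a joint passes its speed limit or range.

## Working session

There is one attempt and no reset: what is moved stays moved. The work goes in short steps, each a Python script; the robot and the scene stay as the last script left them, time stands still between calls to the robot, and variables do not carry over. Pictures are saved under pics/ and viewed, at most 13 in all, crops included, and the job is handed in when it is done.

```bash
ls; mkdir -p pics
python3 - <<'E'
from cell import robot, fingers, grab_frame, camera_model
import cv2,numpy as np
np.set_printoptions(precision=4,suppress=True)
for n in ["scene","side","wrist"]:
    m=camera_model(n); print(n,m['fov_y'],m['cx'],m['cy']);print(np.array(m['pose']))
    cv2.imwrite(f"pics/{n}0.png",grab_frame(n))
s=robot.state();print(s, robot.tip_extent)
E
```

```text
pics
scene 48.18361329256308 317.2775065461863 233.97113114341167
[[  -0.8428    0.3065   -0.4423 1044.0668]
 [   0.5381    0.4806   -0.6924  764.6103]
 [   0.0003   -0.8216   -0.57    739.4561]
 [   0.        0.        0.        1.    ]]
side 56.2519254579497 316.06548083782695 233.9625944095029
[[   0.7327   -0.3306    0.5949  -24.751 ]
 [  -0.6802   -0.3856    0.6234 -615.2788]
 [   0.0233   -0.8614   -0.5074  618.9547]
 [   0.        0.        0.        1.    ]]
wrist 65.91575415758574 322.3159909204928 241.9110507793018
[[   0.3731   -0.8793   -0.296   318.9086]
 [  -0.9278   -0.3539   -0.1179 -573.1115]
 [  -0.0011    0.3187   -0.9479  374.5727]
 [   0.        0.        0.        1.    ]]
{'t': 0.15, 'joint_pos': array([ 1.1218,  0.537 , -0.0044,  1.5386,  0.0026,  1.0673, -0.0712]), 'joint_vel': array([ 0.0005, -0.0021,  0.0019, -0.0041,  0.0005,  0.0013, -0.0001]), 'effort': array([  0.0009, -58.3785,   1.0493, -25.9352,   0.0125,   0.0065,
        -0.    ]), 'position': array([ 242.6069, -602.5487,  255.6146]), 'tool_rot': array([-0.0006,  0.9817,  0.1903, -0.0002]), 'contact_force': array([ 0.2155,  0.1991, -0.3755]), 'ft_torque': array([-0.0738,  0.0261,  0.0434]), 'gripper_force': 0.0, 'finger_gap': 1.0026102461426374} 25.0
```

View pics/scene0.png

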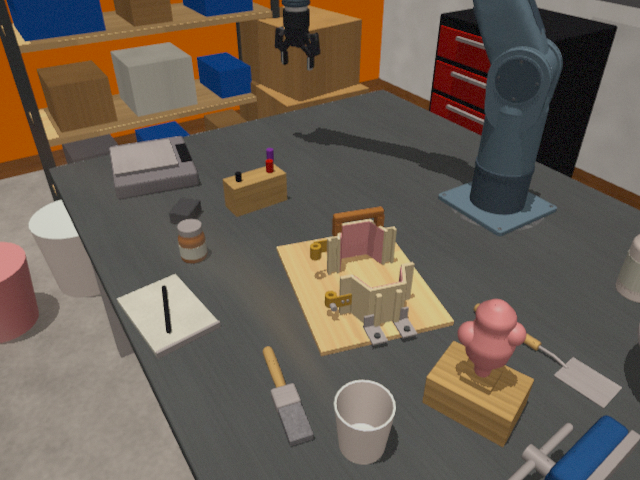

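View pics/side0.png

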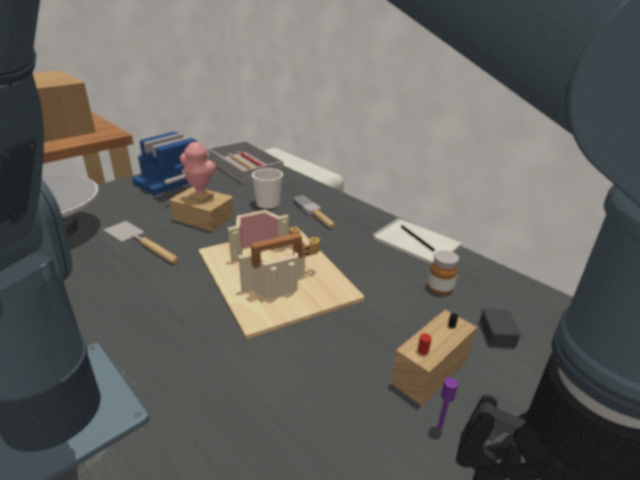

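The scene view shows the pin candidates. The red head in the block is at (269,166), the black clamp head at (238,177), and the purple look-alike at (270,154), which stands on the bench behind the block. In the side view they are red (425,344), black (453,320) and purple (449,390). I choose the red head in the block. The board corners in the scene view are about (277,247), (327,350) and (452,320); in the side view they are (199,258), (362,293) and (243,335).

```bash
cat > h.py <<'E'
from cell import robot, fingers, grab_frame, camera_model
import cv2,numpy as np
np.set_printoptions(precision=2,suppress=True)
def ray(m,p):
    f=240/np.tan(np.radians(m['fov_y'])/2); P=np.array(m['pose'])
    d=P[:3,:3]@np.array([(p[0]-m['cx'])/f,(p[1]-m['cy'])/f,1.]); return P[:3,3],d/np.linalg.norm(d)
def plane(m,p,z):
    o,d=ray(m,p); return o+d*(z-o[2])/d[2]
def tri(m1,p1,m2,p2):
    a,d=ray(m1,p1);b,e=ray(m2,p2)
    t=np.linalg.lstsq(np.c_[d,-e],b-a,rcond=None)[0]; u=a+t[0]*d;v=b+t[1]*e
    return (u+v)/2,np.linalg.norm(u-v)
def proj(m,X):
    f=240/np.tan(np.radians(m['fov_y'])/2); P=np.array(m['pose']); c=P[:3,:3].T@(np.array(X)-P[:3,3])
    return np.array([m['cx']+f*c[0]/c[2],m['cy']+f*c[1]/c[2]])
def blobs(img,lo,hi,amin=20):
    k=cv2.inRange(cv2.cvtColor(img,cv2.COLOR_BGR2HSV),np.array(lo),np.array(hi))
    n,l,s,c=cv2.connectedComponentsWithStats(k); return [(c[i],s[i]) for i in range(1,n) if s[i][4]>=amin]
def qz(yaw): # tool down, tool x at world angle yaw (closing axis y at yaw-90deg)
    return np.array([0,np.cos(yaw/2),np.sin(yaw/2),0])
E
python3 - <<'E'
from h import *
S=camera_model('scene');D=camera_model('side')
a=cv2.imread('pics/scene0.png');b=cv2.imread('pics/side0.png')
for n,i in (('s',a),('d',b)):
    for c,s in blobs(i,(0,180,90),(6,255,255),15)+blobs(i,(174,180,90),(180,255,255),15): print(n,c,s)
print('red',tri(S,(269,166),D,(425,344)),'black',tri(S,(238,177),D,(453,320)),'purple',tri(S,(270,154),D,(449,384)))
for p in [(277,247),(327,350),(452,320)]: print('S',plane(S,p,12))
for p in [(199,258),(362,293),(243,335)]: print('D',plane(D,p,12))
E
```

```text
s [452.43  40.61] [438  25  44  35 584]
s [450.75  75.76] [434  60  53  34 563]
s [448.57 106.2 ] [431  93  54  26 433]
s [269.08 165.58] [266 160   7  13  77]
d [423.98 344.06] [419 335  11  19 140]
red (array([ 483.2 , -346.95,   94.17]), np.float64(2.2692715648522963)) black (array([ 573.52, -343.16,   90.44]), np.float64(2.422983280000784)) purple (array([ 443.87, -417.24,   89.28]), np.float64(4.902362580895217))
S [ 585.83 -124.56   12.  ]
S [663.28 201.45  12.  ]
S [417.03 266.62  12.  ]
D [394.14 230.92  12.  ]
D [ 590.19 -121.35   12.  ]
D [320.73 -57.97  12.  ]
```

Run:
```python
from h import *
q=qz(-0.232)
for z in (420,380,340):
    try: robot.goto([425,110,z],q); break
    except robot.MotionError as e: print(z,e)
s=robot.state();print(s['t'],s['position'],s['tool_rot'],s['joint_pos'])
m=camera_model('wrist');i=grab_frame('wrist');cv2.imwrite('pics/w1.png',i)
np.save('w1.npy',m,allow_pickle=True)
cv2.imwrite('pics/s1.png',grab_frame('scene'));cv2.imwrite('pics/d1.png',grab_frame('side'))
print(np.array(m['pose']))
```

```text
2.8167 [425.26 109.3  419.86] [ 0.    0.99 -0.12 -0.  ] [ 0.42  0.07 -0.8   1.8   0.05  1.3  -2.2 ]
[[ -0.23  -0.92  -0.31 505.26]
 [ -0.97   0.22   0.07  89.4 ]
 [  0.     0.32  -0.95 538.92]
 [  0.     0.     0.     1.  ]]
```

View pics/w1.png

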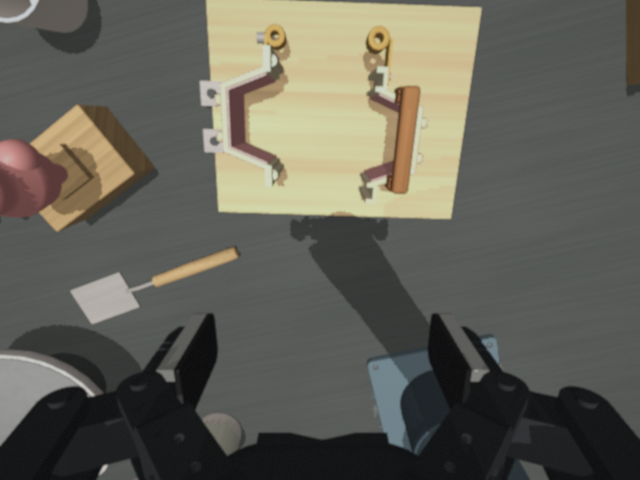

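The wrist view shows the board with the lower knuckle at about (275,36) and the upper knuckle at (378,38). The grab bar runs from (408,88) to (399,192). The board corners are (219,211), (452,219) and (481,8).

Run:
```python
from h import *
i=cv2.imread('pics/w1.png');m=np.load('w1.npy',allow_pickle=True).item()
cv2.imwrite('pics/c1.png',cv2.resize(i[0:215,195:485],(783,580),interpolation=cv2.INTER_CUBIC))
hsv=cv2.cvtColor(i,cv2.COLOR_BGR2HSV)
for p in [(403,140),(300,150),(275,27),(230,110)]: print(p,hsv[p[1],p[0]])
# bar
k=cv2.inRange(hsv,(3,130,60),(16,255,220)); k[:, :360]=0;k[:,440:]=0;k[215:]=0;k[:80]=0
n,l,s,c=cv2.connectedComponentsWithStats(k); j=1+np.argmax(s[1:,4]); print(s[j])
r=cv2.minAreaRect(np.argwhere(l==j)[:,::-1].astype(np.float32));b=cv2.boxPoints(r);print(b)
print(np.array([plane(m,p,141) for p in b]))
# board edges: rows/cols scan
bm=cv2.inRange(hsv,(14,50,120),(30,160,255))
def fit(pts,z):
    P=np.array([plane(m,p,z)[:2] for p in pts]); vx,vy,x,y=cv2.fitLine(P.astype(np.float32),cv2.DIST_HUBER,0,.01,.01).ravel(); return np.array([x,y]),np.array([vx,vy])
R=[(np.where(bm[y,:500])[0].max(),y) for y in range(20,200,4)]
L=[(np.where(bm[y,200:])[0].min()+200,y) for y in list(range(10,75,4))+list(range(160,205,4))]
B=[(x,np.where(bm[:230,x])[0].max()) for x in list(range(225,300,5))+list(range(390,445,5))]
for nme,e in (('R',R),('L',L),('B',B)):
    o,d=fit(e,12); print(nme,o,d,np.degrees(np.arctan2(d[1],d[0])))
print('lower',plane(m,(275,36),62),'upper',plane(m,(378,38),96))
```

```text
(403, 140) [ 14 135 179]
(300, 150) [ 28  57 210]
(275, 27) [ 21 127 205]
(230, 110) [  3  66 108]
[ 386   87   33  106 1833]
[[385.38 190.88]
 [396.53  84.95]
 [418.92  87.31]
 [407.76 193.24]]
[[416.07  40.   141.  ]
 [517.99  10.27 141.  ]
 [510.69 -11.03 141.  ]
 [407.89  16.81 141.  ]]
R [ 469.51 -101.34] [ 0.96 -0.26] -15.288659
L [556.11 228.74] [ 0.96 -0.26] -15.227611
B [375.11 124.63] [0.26 0.97] 74.806915
lower [603.86 121.18  62.  ] upper [569.61  12.7   96.  ]
```

View pics/c1.png

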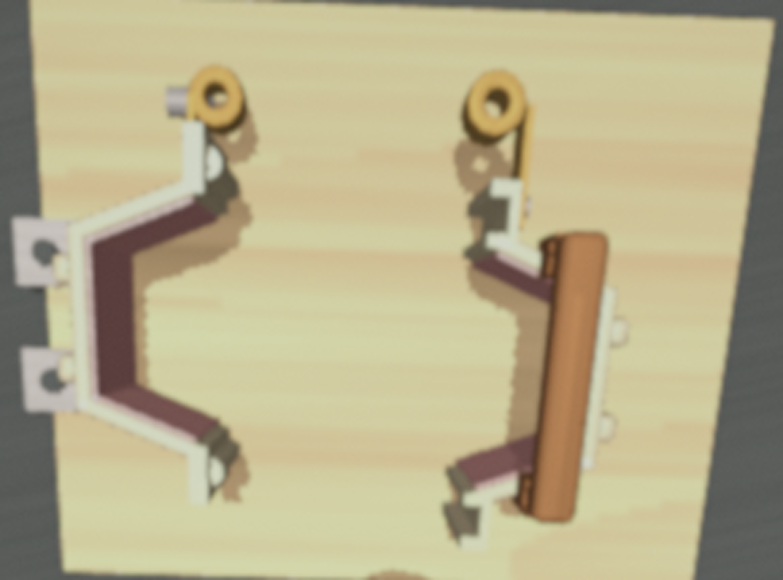

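The crop puts the lower bore at full-image pixel (275.4,35.9) and the upper barrel at (378.7,37.8). The board edges and the lower bore agree to about 1 mm on a fixed frame with origin (515.1,145.4) and yaw -15.25°. The loose half sits at about (-16,-111) in that frame, with the bar centre at (461.7,11.6).

Next I grasp the bar and bring the half to a 20 mm gap.

```bash
cat >> h.py <<'E'
YAW=np.radians(-15.25);X=np.array([np.cos(YAW),np.sin(YAW)]);Y=np.array([-X[1],X[0]])
O=np.array([603.9,121.2])-92*X
Q=qz(YAW)
def W(x,y,z): return np.r_[O+x*X+y*Y,z]
def F(p): d=np.array(p[:2])-O; return np.array([d@X,d@Y])
def st(t=''):
    s=robot.state(); f=s['contact_force']; print(t,'t%.1f'%s['t'],'F',F(s['position']),'z%.1f'%s['position'][2],'f(xyz fixed)',np.array([f[:2]@X,f[:2]@Y,f[2]]),'gap%.3f g%.0f'%(s['finger_gap'],s['gripper_force'])); return s
def snap(n):
    m=camera_model('wrist'); i=grab_frame('wrist'); cv2.imwrite(f'pics/{n}.png',i); np.save(n+'.npy',m,allow_pickle=True); return m,i
E
python3 - <<'E'
from h import *
robot.goto(W(-16.3,-143.2,200),Q); st()
robot.movel(W(-16.3,-143.2,138),speed=80); st('down')
fingers.move_gripper(0.0); st('grip')
robot.movel(W(-16.3,-143.2,141),speed=30); st('lift')
robot.movel(W(0,-143.2,141),speed=80)
robot.movel(W(0,-52,141),speed=80); st('gap20')
snap('w2')
E
```

```text
t3.9 F [ -15.51 -142.29] z201.1 f(xyz fixed) [ 0.06 -0.25 -0.12] gap1.000 g0
down t4.9 F [ -15.96 -143.  ] z138.3 f(xyz fixed) [-0.54  0.33  0.62] gap1.001 g0
grip t5.5 F [ -16.1  -143.08] z138.3 f(xyz fixed) [-1.02 -0.71  3.95] gap0.196 g60
lift t5.7 F [ -16.98 -143.56] z140.5 f(xyz fixed) [-0.84 -0.67 -5.95] gap0.198 g59
gap20 t7.4 F [  0.06 -52.87] z140.9 f(xyz fixed) [-0.09 -1.03 -5.98] gap0.201 g59
```

View pics/w2.png

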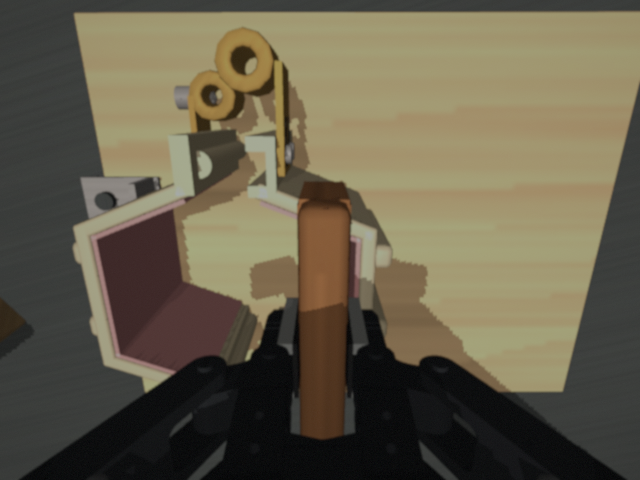

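The view shows the loose half lifted and upright with the bar vertical at column 325. The fixed bead is near (203,165), the loose groove near (258,168), the upper barrel at (246,62) and the lower one at (213,96). I'll zoom in on the bead and groove.

Run:
```python
from h import *
i=cv2.imread('pics/w2.png')
cv2.imwrite('pics/c2.png',cv2.resize(i[15:215,160:320],(480,600),interpolation=cv2.INTER_CUBIC))
```

```text
(no output)
```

View pics/c2.png

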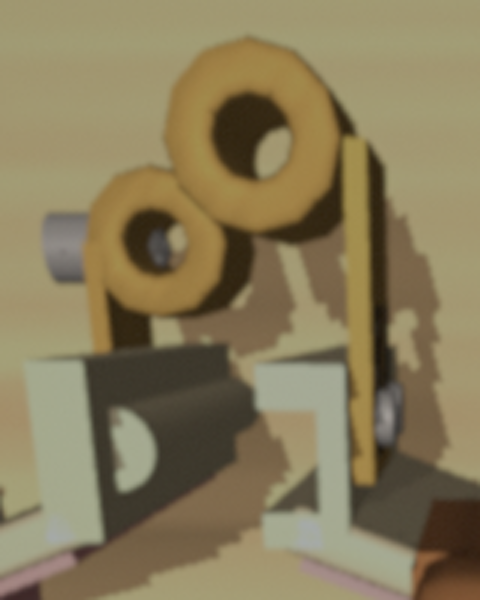

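The crop shows the fixed seam edge running (83,360)–(104,543) with the bead between (113,405) and (122,492). The loose seam face starts at (255,365), and its groove edges are at (257,410) and (263,513). The upper barrel circle is centred near (252,136) and the lower near (158,240).

Run:
```python
from h import *
m=np.load('w2.npy',allow_pickle=True).item()
for n,p,z in [('fix end',(83,360),102),('bead a',(113,405),102),('bead b',(122,492),102),('apex',(158,450),102),('fix in',(104,543),102),
 ('loose end',(255,365),105),('gr a',(257,410),105),('gr b',(263,513),105),('loose in',(264,545),105),('upper',(252,136),99),('lower',(158,240),62)]:
    print(n,F(plane(m,(160+p[0]/3,15+p[1]/3),z)))
```

```text
fix end [75.84  1.28]
bead a [69.84 -2.17]
bead b [57.83 -2.14]
apex [63.69 -7.8 ]
fix in [50.51  1.23]
loose end [ 75.28 -22.78]
gr a [ 69.39 -22.65]
gr b [ 55.33 -22.54]
loose in [ 50.79 -22.38]
upper [103.94 -23.15]
lower [93.26  0.53]
```

Run:
```python
from h import *
robot.movel(W(1.0,-42,141),speed=60)
robot.movel(W(1.0,-42,138.4),speed=20); st('set')
y=-42
while y<-26:
    y+=1; robot.movel(W(1.0,y,138.4),speed=20)
    s=robot.state(); fy=s['contact_force'][:2]@Y
    if y>-38: st(str(y))
    if fy<-9: break
robot.wait(0.3); st('end'); cv2.imwrite('pics/s3.png',grab_frame('scene')); snap('w3')
```

```text
set t8.0 F [  1.07 -42.04] z138.3 f(xyz fixed) [ 0.63  0.49 -5.05] gap0.199 g59
-37 t9.3 F [  0.98 -36.83] z138.4 f(xyz fixed) [-0.71  0.34 -4.92] gap0.200 g59
-36 t9.5 F [  1.   -35.79] z138.4 f(xyz fixed) [-0.65 -0.3  -5.11] gap0.199 g59
-35 t9.8 F [  1.01 -34.81] z138.4 f(xyz fixed) [-0.49  0.55 -4.77] gap0.199 g59
-34 t10.0 F [  0.98 -33.82] z138.3 f(xyz fixed) [-0.63  0.26 -5.05] gap0.197 g59
-33 t10.3 F [  1.02 -32.82] z138.4 f(xyz fixed) [-1.    0.06 -4.64] gap0.198 g59
-32 t10.5 F [  0.98 -31.83] z138.4 f(xyz fixed) [ 0.38  0.37 -5.34] gap0.199 g59
-31 t10.8 F [  1.01 -30.83] z138.4 f(xyz fixed) [-0.41  0.42 -5.74] gap0.203 g59
-30 t11.0 F [  1.01 -30.39] z138.4 f(xyz fixed) [-0.85 -4.18 -2.31] gap0.200 g59
-29 t11.3 F [  1.07 -30.15] z138.4 f(xyz fixed) [-1.81 -5.37 -0.12] gap0.203 g60
-28 t11.5 F [  1.15 -29.92] z138.5 f(xyz fixed) [-1.7  -6.52  2.97] gap0.201 g60
-27 t11.8 F [  1.2  -29.72] z138.5 f(xyz fixed) [-1.94 -8.89  4.71] gap0.194 g60
-26 t12.0 F [  1.25 -29.52] z138.6 f(xyz fixed) [ -1.75 -11.92   7.42] gap0.201 g61
end t12.3 F [  1.24 -29.54] z138.5 f(xyz fixed) [ -2.75 -11.53   7.03] gap0.201 g61
```

View pics/w3.png

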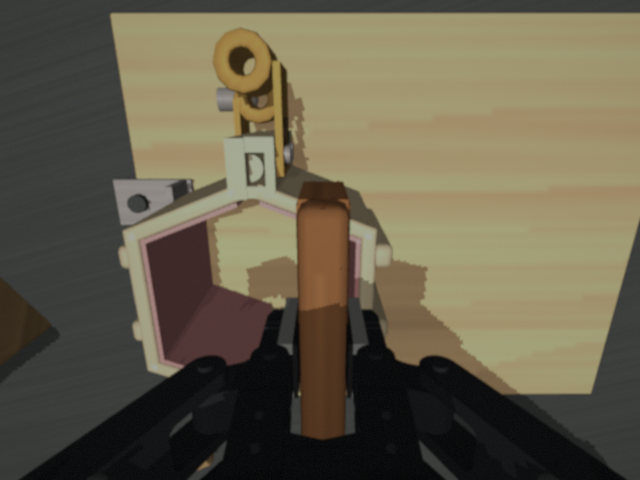

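The seam looks shut along the hinge tab (250,150–195), with the bead sitting in the groove at (256,168). I'll ease off the push, release, and check the seam from higher up.

Run:
```python
from h import *
robot.movel(W(1.0,-28.5,138),speed=20); st('ease')
fingers.move_gripper(0.6); st('open')
robot.movel(W(1.0,-29.5,210),speed=120)
robot.movel(W(-30,0,230),speed=150); st('up')
m,i=snap('w4')
for x in (-80,80): print(proj(m,W(x,0,102)))
a=proj(m,W(70,0,102)).astype(int)
cv2.imwrite('pics/c4.png',cv2.resize(i[max(a[1]-80,0):a[1]+120,a[0]-100:a[0]+100],(600,600),interpolation=cv2.INTER_CUBIC)); print(a)
```

```text
ease t12.7 F [  1.21 -30.01] z138.4 f(xyz fixed) [-1.62 -6.43  4.34] gap0.200 g60
open t13.1 F [  1.16 -27.99] z138.2 f(xyz fixed) [ 0.36 -0.06  0.49] gap0.599 g0
up t14.3 F [-30.05  -0.08] z229.8 f(xyz fixed) [ 1.1  -0.58  0.69] gap0.598 g0
[320.67 304.9 ]
[320.44  69.85]
[320  87]
```

View pics/c4.png

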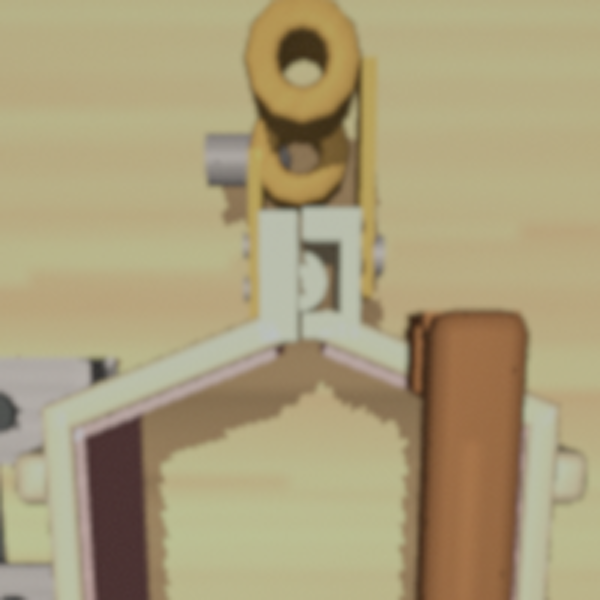

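The crop shows the bead (300–327, 250–312) inside the groove and the seam as a hairline at column 300. The upper barrel circle is centred near crop (303,60), which is image (321,27). I'll check the gap numerically at both ends and read the upper bore.

Run:
```python
from h import *
m=np.load('w4.npy',allow_pickle=True).item(); i=cv2.imread('pics/w4.png'); g=cv2.cvtColor(i,cv2.COLOR_BGR2GRAY)
for x in (72,60,52,-52,-57,-72):
    p=proj(m,W(x,0,102)); r=int(round(p[1])); print(x,p.round(1),g[r,310:334])
print('mm/px',np.linalg.norm(F(plane(m,(320,90),102))-F(plane(m,(321,90),102))))
print('upper',F(plane(m,(321,27),96)),'end loose',F(plane(m,(323,7+209/3),102)),'fix end',F(plane(m,(315,7+211/3),102)))
for z,n in((112,'red'),):
    pass
S=camera_model('scene');D=camera_model('side');print(tri(S,(269.08,165.58),D,(423.98,344.06)))
```

```text
72 [320.5  84.1] [188 187 187 187 187 187 188 185 173 152 155 178 187 188 188 188 187 188
 188 188 188 188 187 187]
60 [320.5 104.9] [188 188 188 187 188 188 188 186 179 167 167 176 184 188 188 187 182 166
 139 114  98  85 104 146]
52 [320.5 118.4] [190 190 189 188 188 187 187 186 174 148 147 172 182 183 183 183 185 187
 188 188 188 188 188 189]
-52 [320.6 270.2] [130 130 130 128 129 130 130 130 128 124 120 125 129 129 129 129 129 128
 128 127 127 128 129 129]
-57 [320.6 276.6] [130 129 129 129 129 129 128 129 128 125 123 126 129 129 129 130 126 116
  96  82  86 104 122 129]
-72 [320.7 295.2] [129 128 128 128 128 129 128 128 128 125 122 126 129 128 127 128 128 128
 128 128 127 127 127 127]
mm/px 0.6183308108196677
upper [104.26  -0.34] end loose [76.2  -1.56] fix end [75.82  3.33]
(array([ 482.16, -346.61,   94.84]), np.float64(0.45791992480693156))
```

Run:
```python
from h import *
p=np.array([482.2,-346.7])
robot.goto(np.r_[p-79*X,240],Q); s=st(); print(s['joint_pos'])
m,i=snap('w5')
B=blobs(i,(0,150,60),(8,255,255),60)+blobs(i,(172,150,60),(180,255,255),60)
for c,b in B: print(c,b,plane(m,c,112)[:2],plane(m,c,96)[:2],plane(m,(b[0]+b[2],0),112)[:2])
print(proj(m,np.r_[p,112]))
a=proj(m,np.r_[p,112]).astype(int)
cv2.imwrite('pics/c5.png',cv2.resize(i[0:300,a[0]-200:a[0]+200],(800,600)))
```

```text
t16.2 F [  19.15 -482.11] z240.0 f(xyz fixed) [-0.02  0.52  0.34] gap0.600 g0
[ 1.03  0.39 -0.56  1.87  0.25  0.95 -1.47]
[324.2  123.48] [310 108  29  32 716] [ 482.47 -347.52] [ 482.23 -347.54] [ 545.84 -373.44]
[323.07 124.26]
```

View pics/c5.png

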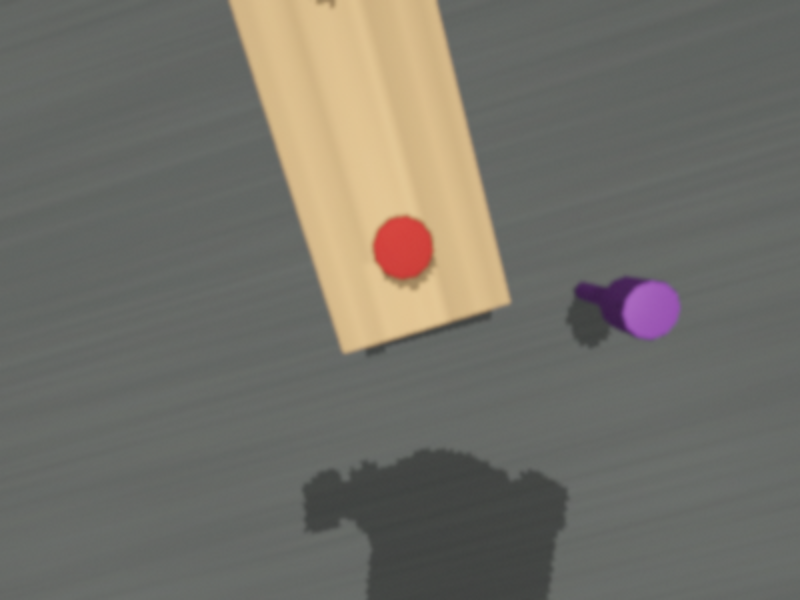

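The crop confirms the choice: the red head stands in the block hole at crop (403,247), and the purple pin stands on the bench at (650,308). I'll take the red one.

Run:
```python
from h import *
p=[482.5,-347.5]
robot.movel(np.r_[p,170],speed=150); robot.movel(np.r_[p,109.5],speed=70); st('at')
fingers.move_gripper(0.0); st('grip')
robot.movel(np.r_[p,150],speed=60); st('lift')
robot.movel(np.r_[p,250],speed=150)
robot.goto(W(104,0.6,250),Q); st('over hinge')
m,i=snap('w6')
for c,b in blobs(i,(0,150,60),(8,255,255),60): print(c,b,F(plane(m,c,253)))
cv2.imwrite('pics/s6.png',grab_frame('scene'));cv2.imwrite('pics/d6.png',grab_frame('side'))
```

```text
at t18.1 F [  98.56 -484.16] z109.9 f(xyz fixed) [-0.5   1.08  0.6 ] gap0.599 g0
grip t18.5 F [  98.46 -484.11] z110.1 f(xyz fixed) [-1.5   1.14  4.95] gap0.215 g58
lift t19.3 F [  98.21 -484.15] z150.0 f(xyz fixed) [-0.16  1.    0.13] gap0.212 g59
over hinge t21.9 F [104.85  -1.18] z249.7 f(xyz fixed) [ 0.13 -0.11 -0.69] gap0.209 g59
[322.39 336.1 ] [ 297  294   51   81 3312] [112.56  -2.13]
```

View pics/w6.png

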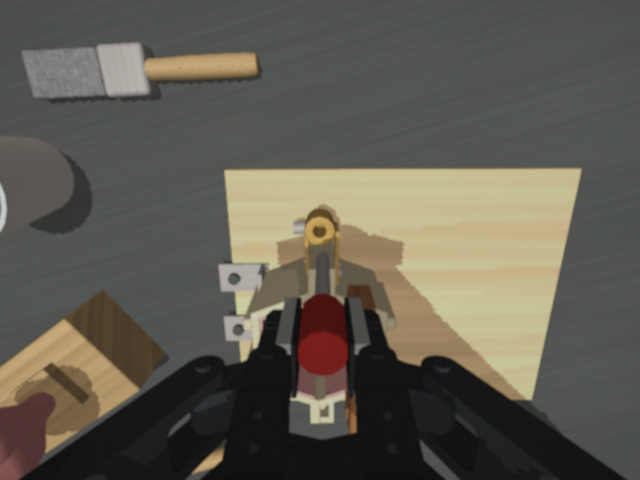

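The pin is held upright with its tip at about (322,257). The upper knuckle's bore is at (319,231).

Run:
```python
from h import *
m=np.load('w6.npy',allow_pickle=True).item(); i=cv2.imread('pics/w6.png')
g=cv2.cvtColor(i,cv2.COLOR_BGR2GRAY); print(g[222:272:2,306:340:2])
k=cv2.inRange(cv2.cvtColor(i,cv2.COLOR_BGR2HSV),(15,120,120),(28,255,255)); k[:215]=0;k[246:]=0;k[:,:300]=0;k[:,342:]=0
c=max(cv2.findContours(k,cv2.RETR_EXTERNAL,cv2.CHAIN_APPROX_NONE)[0],key=cv2.contourArea); print(cv2.minEnclosingCircle(c),cv2.boundingRect(c))
for p,z in (((322.5,257),150),((319.5,231),96)): print(F(plane(m,p,z)))
```

```text
[[ 93 137 165 169 165 161 160 159 160 160 161 161 136  85  76  90 128]
 [130 163 168 163 155 150 151 146 150 155 159 159 153 127  70  76 118]
 [148 167 162 154 130 110 126 125 124 134 157 157 156 144  83  75 112]
 [155 164 159 141  86  71  78  84  81  89 142 157 158 152 100  73 105]
 [159 161 156 131  68  70  74  74  73  76 128 160 159 154 118  85 104]
 [159 160 157 133  71  68  75  75  74  75 131 162 160 153 123 138 142]
 [153 161 161 146  94  71  74  74  74  95 151 164 158 148 115 153 157]
 [148 160 162 159 140 102  87  85 104 142 165 163 154 137 101 134 151]
 [148 156 161 162 162 156 150 149 157 161 155 139 125 113  92 109 132]
 [153 144 154 158 163 167 167 167 156 123 115 104  97 105  94 106 117]
 [157 133 133 151 158 158 154 151 131 106 102  95  91 104  94 106 116]
 [157 127 106 117 127 127 116 110  99  97  93  90  89  99  92 106 116]
 [149 111  97  90  91  91  90  91  90  89  89  88  89  95  87 106 115]
 [117  94  91  89  89  89  88  88  90  89  89  89  88  93  87 107 114]
 [109  93  88  89  88  88  87  87  87  86  88  89  89  90  85 106 116]
 [109  96  86  89  89  89  87  81  79  76  84  89  89  90  83 106 117]
 [110  98  86  88  89  86  76  76  74  71  74  83  89  88  82 106 113]
 [109  99  86  89  89  82  71  73  74  74  70  75  88  87  84 106 109]
 [107 100  87  89  87  77  68  72  73  74  69  72  89  88  86 106 101]
 [110 100  88  88  87  76  69  74  73  74  71  72  86  88  91 107  99]
 [109 102  89  90  88  75  68  73  73  73  70  70  87  88  94 108 103]
 [105 100  89  89  88  74  69  72  75  73  71  71  86  88  96 107 111]
 [105 100  89  89  88  75  68  72  75  74  71  70  85  88  97 106 102]
 [105 103  98  98  97  76  69  71  73  74  70  71 100 106 106 107  96]
 [106 122 134 134 131  90  70  72  74  73  72  76 129 139 131 110 107]]
((321.5, 234.5), 19.557706832885742) (305, 216, 34, 30)
[103.81  -2.4 ]
[104.64  -0.23]
```

```bash
cat >> h.py <<'E'
def fz(n=3):
    r=[]
    for _ in range(n): robot.wait(0.02); r.append(robot.state()['contact_force'])
    f=np.mean(r,0); return np.array([f[:2]@X,f[:2]@Y,f[2]])
def descend(x,y,z0,z1,lim=4,step=1.0,sp=25):
    z=z0
    while z>z1:
        z-=step; robot.movel(W(x,y,z),speed=sp)
        f=robot.state()['contact_force'][2]
        if f>lim: return z,False
    return z,True
E
python3 - <<'E'
from h import *
x,y=105.9,1.0
robot.movel(W(x,y,206),speed=100); robot.wait(0.1); f0=fz(); print(f0); st()
r=descend(x,y,201,190,lim=3.5); print(r); st(); print(fz())
E
```

```text
[ 0.09 -0.38 -0.16]
 t22.8 F [106.29   1.4 ] z206.8 f(xyz fixed) [ 0.26 -0.61  0.18] gap0.214 g59
(190.0, True)
 t25.7 F [105.85   0.99] z189.9 f(xyz fixed) [ 0.88 -0.27 -1.1 ] gap0.212 g59
[-0.33 -0.11 -0.67]
```

Run:
```python
from h import *
x,y=105.9,1.0
print(descend(x,y,190,182,lim=3.5,step=2)); print(fz())
w={}
for s in (1,-1):
    for k in range(1,8):
        robot.movel(W(x,y+s*0.4*k,182),speed=20); f=fz(2)
        if abs(f[1])>2.0: break
    w[s]=y+s*0.4*k; a=robot.state(); print(s,w[s],F(a['position']),f)
    robot.movel(W(x,y,182),speed=20)
y=(w[1]+w[-1])/2; robot.movel(W(x,y,182),speed=20); st('c')
```

```text
(182, True)
[ 0.22  0.05 -0.7 ]
1 3.8000000000000003 [105.86   3.61] [-0.24 -2.42 -0.69]
-1 -0.6000000000000001 [105.94  -0.39] [0.43 2.16 0.22]
c t30.7 F [105.9   1.4] z181.9 f(xyz fixed) [ 0.22  1.01 -0.86] gap0.215 g59
```

Run:
```python
from h import *
y=1.5
for x in (104,102,100,98,96,94.8):
    robot.movel(W(x,y,182),speed=20); print(x,F(robot.state()['position']),robot.state()['contact_force'][:2]@X)
print(descend(94.8,y,182,164,lim=5,step=3,sp=40)); print(fz())
print(descend(94.8,y,164,156,lim=4,step=1,sp=25)); print(fz()); st()
```

```text
104 [104.11   1.31] 0.26669887403202663
102 [102.5    1.73] 2.869703126578835
100 [100.37   1.8 ] 4.390015122137732
98 [98.13  1.78] 3.5536719247081514
96 [96.   1.7] 4.490131565980994
94.8 [94.76  1.64] 3.874138261809843
(164, True)
[ 3.48  0.78 -1.51]
(161, False)
[ 2.41 -0.57  5.44]
 t34.5 F [94.96  1.67] z161.6 f(xyz fixed) [ 2.78 -0.06  5.86] gap0.213 g60
```

Run:
```python
from h import *
robot.movel(W(94.8,1.5,163),speed=30)
done=False
for x,y in ((93,1.5),(93,2.3),(92,1.5),(92,2.3),(93,.7)):
    robot.movel(W(x,y,163),speed=30)
    z,ok=descend(x,y,163,157,lim=5,step=1.5,sp=30); print(x,y,z,ok,fz(2)); st()
    if ok: break
    robot.movel(W(x,y,163),speed=40)
```

```text
93 1.5 157.0 True [3.77 1.01 0.76]
 t36.1 F [92.98  1.49] z156.9 f(xyz fixed) [3.68 0.78 0.77] gap0.214 g59
```

Run:
```python
from h import *
z=157
while z>120:
    z-=2 if z>129 else 0.7
    robot.movel(W(93,1.5,z),speed=30); s=robot.state(); f=s['contact_force']
    if z<150: print('%.1f %.1f'%(z,s['position'][2]),np.array([f[:2]@X,f[:2]@Y,f[2]]))
    if f[2]>16 or abs(f[:2]@Y)>10 or abs(f[:2]@X)>10: break
st(); print(fz())
```

```text
149.0 148.8 [ 3.9   0.62 -0.73]
147.0 146.8 [ 4.49  0.58 -0.36]
145.0 144.8 [3.38 0.53 0.11]
143.0 142.9 [ 3.7  -0.71  2.4 ]
141.0 140.7 [ 4.32 -0.51 -0.32]
139.0 138.7 [ 3.7  -0.94 -0.24]
137.0 136.7 [ 4.03 -2.19 -0.48]
135.0 134.7 [ 3.45 -0.91 -0.93]
133.0 132.7 [ 4.01 -1.76 -0.87]
131.0 130.7 [ 3.26 -0.96 -0.16]
129.0 128.8 [ 3.33 -1.87  0.63]
128.3 128.1 [ 2.96 -1.71  0.02]
127.6 127.5 [ 2.99 -2.93  0.96]
126.9 126.7 [ 2.39 -2.22 -0.04]
126.2 126.2 [ 3.34 -2.39  1.82]
125.5 126.0 [ 1.92 -4.46  5.93]
124.8 125.9 [ 0.48 -4.95  9.22]
124.1 125.8 [ 0.2  -4.75 14.43]
123.4 125.6 [ 0.   -5.86 17.18]
 t41.6 F [93.75  2.02] z125.6 f(xyz fixed) [ 0.   -5.86 17.18] gap0.213 g61
[-0.13 -5.8  16.6 ]
```

Run:
```python
from h import *
robot.movel(W(93.5,1.8,125.8),speed=20); st('ease')
fingers.move_gripper(0.5); st('open')
robot.movel(W(93.5,1.8,200),speed=120)
robot.movel(W(-30,0,230),speed=150); st('up')
m,i=snap('w7'); g=cv2.cvtColor(i,cv2.COLOR_BGR2GRAY)
for x in (72,52,-52,-72):
    p=proj(m,W(x,0,102)); print(x,p.round(1),g[int(round(p[1])),312:328])
r=max(blobs(i,(0,150,60),(8,255,255),60),key=lambda b:b[1][4]); print(r,F(plane(m,r[0],126)))
S=camera_model('scene');D=camera_model('side')
a=grab_frame('scene');b=grab_frame('side');P=[]
for j,M in ((a,S),(b,D)):
    u=proj(M,W(92.5,.8,112)); c=min(blobs(j,(0,150,60),(6,255,255),15)+blobs(j,(174,150,60),(180,255,255),15),key=lambda q:np.hypot(*(q[0]-u))); print(u,c); P.append(c[0])
t=tri(S,P[0],D,P[1]); print('head',t,F(t[0]))
cv2.imwrite('pics/c7.png',np.hstack([cv2.resize(i[0:300,170:470],(400,400)),cv2.resize(a[220:340,270:390],(400,400))]))
```

```text
ease t41.9 F [93.21  1.75] z126.0 f(xyz fixed) [-0.05 -4.01  7.67] gap0.214 g59
open t42.2 F [92.86  2.5 ] z125.5 f(xyz fixed) [ 0.02 -0.12 -0.66] gap0.502 g0
up t44.0 F [-29.14  -0.25] z229.8 f(xyz fixed) [-0.01  0.64  0.02] gap0.500 g0
72 [320.   85.7] [188 188 188 188 188 185 171 159 176 187 188 188 188 188 188 188]
52 [320.1 119.9] [187 188 186 186 186 184 171 156 169 184 188 188 188 187 189 189]
-52 [320.6 271.4] [130 130 130 129 130 130 128 121 115 121 126 127 127 127 128 129]
-72 [320.7 296.3] [128 128 128 128 129 129 128 128 129 128 128 128 128 128 128 128]
(array([318.96,  40.2 ]), array([ 302,   19,   35,   47, 1207], dtype=int32)) [92.75  0.38]
[330.35 272.69] (array([330.25, 273.09]), array([326, 265,  10,  18, 150], dtype=int32))
[294.63 211.09] (array([294.68, 210.44]), array([292, 204,   7,  14,  78], dtype=int32))
head (array([605.96, 123.37, 112.71]), np.float64(0.17134665080999179)) [93.42  2.64]
```

View pics/c7.png

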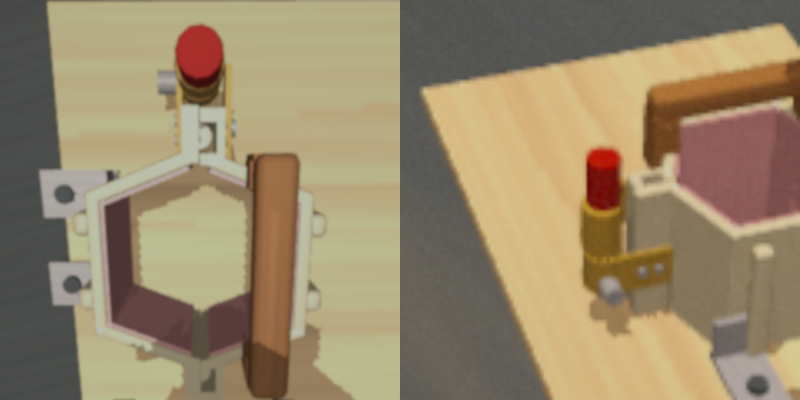

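The picture shows the red head at (603,178) sitting directly on the upper knuckle, with both barrels in line and the seam shut. The head centre measures 112.7 mm high against 112 expected for fully home.

```bash
python3 -c "
from cell import robot
print(robot.job_done())"
```

```text
the job is handed in; nothing more can be done
None
```

The job is handed in at about 44 s: the seam is closed to within about 0.4 mm, the red-headed pin is through both knuckles with its head home on the upper one, and the robot is clear of everything.

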